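# Turn the face-down log book cover up against the weight box

## Task

The log book lies face down on the bench, too wide to grip. Push it up against the long hinged side of the wooden weight box, tip it up on its long edge there, and then let it down the other way, so that it lies flat on the bench with its cover up. Be gentle: the box holds calibrated weights, so never press on it, with the book or the hand, with more than 25 N, and do not disturb the other things on the bench.

Things in the scene. Friction and masses are not known exactly. Their poses are not given: they have to be found in the camera images.
- log_book: Dark green stiff log book, 106 x 150 x 9 mm, 0.15-0.31 kg. Origin: centre of its back; x across the 106 mm width, y along the length, z to the cover with the pale label. Starts cover down (z down, origin 9 mm up) on the box's +x side, long edge within 0.2 rad of parallel to the box, its middle 25-75 mm off. A fingertip pressed mid-edge with 5-10 N carries the edge up; upright it stands alone.
- weight_box: Closed brown wooden weight box, 150 mm long (y), 77 wide (x), 42 high, fixed to the bench, lid does not open. Origin on the bench under the box; z up. Its flat upright +x face (the long side with two flat brass hinges), 42 mm from the origin, is the wall to tip the book against; the -x face is 35 mm from the origin.
- timer: Small white upright bench timer, 27 x 66 x 68 mm, loose; origin centre of underside. Leave alone.
- crucible: White porcelain crucible, 48 mm wide, 36 mm high, loose; origin centre of underside. Leave alone.
- rubber_bowl: Black rubber mixing bowl, 116 mm wide, 88 mm high, loose; origin centre of underside. Leave alone.
- sample_tin_0: Round metal sample tin, 60 mm wide, 26 mm high, loose; origin centre of underside. Leave alone.

How it is judged:
On the way:
1. the book is tipped up on its edge against the weight box (angle between log_book's own z axis and vertical between 1.3 and 1.85 rad and contact force between log_book and weight_box above 0.1 N), for 0.1 s.
At the end, for the whole second after the job is handed in: The log book lies flat on the bench, cover up: its z axis within 0.08 rad of upright, its back less than 5 mm above the bench, at rest (angle between log_book's own z axis and vertical below 0.08 rad and height (world z) of log_book between -0.004 and 0.005 m and linear speed of log_book below 0.02 m/s and angular speed of log_book below 0.1 rad/s); the robot touches nothing.
It fails at once if the book is pressed against the weight box with more than 25 N (contact force between log_book and weight_box above 25 N).
It fails at once if the robot presses on the weight box with more than 25 N (contact force between the arm and weight_box above 25 N).
It fails at once if another thing on the bench is moved by more than 20 mm (distance of any of timer, crucible, rubber_bowl, sample_tin_0 from where it was at the start of the episode above 0.02 m).
It also fails if it takes over 72 s, if anything falls off the work surface, if the arm or the gripper's body presses on something with over 40 N, if the wrist force passes 120 N, or if a joint passes its speed limit or range.

## Robot

A 7-joint arm with a two-finger parallel gripper is mounted at the origin on a cart in front of the work surface, level with it; the furniture and walls round the work are solid. World frame = base frame: x ahead of the robot, y to its left, z up, the work surface at z = 0. Lengths are in m, angles in rad, forces in N, time in s.
With the tool pointing down it reaches from about 0.4 to 0.875 m from the base axis. Payload 6.5 kg.
Tool frame: the origin (TCP) lies at the centre of the arm's flange, where the gripper is bolted on; the fingertips stand 173 mm ahead of it and the grasp point (between the pads) lies 155 mm ahead of it (ctrl.hold_point_z is the distance from the TCP to the grasp point, in m); z points along the fingers, y is the line along which they close (so a half turn about z gives the same grasp; the last joint's range is limited). The gripper opens to 85 mm and grips with 20 to 120 N. Pads are 22 mm wide; open, the fingers measure 114 mm over their backs; the gripper's body (76 mm by 85 mm) begins 54 mm behind the grasp point. The pads swing forward as they close: fully open they stand 13 mm farther back than shut.
Start: joints at [-1.385, 0.536, -0.004, 1.538, 0.003, 1.067, -0.071], TCP at [0.162, 0.629, 0.405] pointing down, gripper open.
Joint ranges: [-2.7, 2.7], [-0.37, 2.16], [-1.27, 1.26], [0.24, 2.4], [-1.31, 4.45], [0.19, 1.91], [-2.76, 2.76]. Speed limits (rad/s): [2.39, 2.39, 3.14, 3.14, 3.14, 3.14, 3.14].

## Interface

Orientations are given as a unit quaternion [x, y, z, w].
In Python, from cell import monitor, get_image, close_job, ctrl gives the robot as it stands. The module is installed in compiled form; this text tells all that it offers.
- The arm moves only by the shell command python3 -m inch 'ROWS' [FORCE]. ROWS is text: rows parted by semicolons, each of 5 numbers parted by spaces: the shift along the tool's x, y, z in mm, then the turn about the tool's z in rad, then the finger opening in mm, from 0 to 85.4. A call has 1 to 10 rows; each row is the pose to reach, as a shift and turn from the pose commanded when the call began, along the tool's axes at that moment; what a row does not reach only later rows make up. A row lasts 1/12 s, in which the tool goes at most 41.7 mm and 7.16 degrees, less where a joint would pass 70% of its speed; a pose out of reach is approached as far as the arm can. A call with a gripper value outside its range is refused whole. The fingers move at their own pace and stop on an object; FORCE is the grip in N (left out, the last holds). Time passes only in rows, so rows that repeat a pose let the fingers close. It gives the time, the measured TCP pose, the force, the opening and the grip force at its end, in the units of the state.
- monitor.get_obs(): the state, without advancing time (a new reading comes with each control period).
- get_image(name): name is "scene" or "side" or "wrist"; returns a dict with "img" (384x512x3 uint8, red, green, blue), "mtx" (3x3 intrinsics, pixels), "R" (3x3) and "t" (3): a world point X has camera coordinates R X + t. Camera axes: x right, y down, z forward; pixel columns grow to the right and rows downward; lengths in m; the calibration is good to about 2 mm. A picture is of the moment at which its call begins. There is no depth.
- close_job(): hands the job in; it is judged then, once.
The state is a dict: "time_s": time; "joint_positions": joint angles; "qd": joint speeds; "joint_efforts": joint torques, N m; "tool_pos": TCP position; "orientation": TCP orientation; "wrist_force": force on the tool from outside, world axes, zero at the start; "moment": the same for the moment, N m; "width": opening from 0.0 (shut) to 1.0 (fully open); "finger_force": force on a finger pad.
Only numpy, scipy, OpenCV 4.12 (cv2) and the standard library are available. Lean on these libraries where they do the work, as an engineer would, in place of code of your own. Each camera call takes 0.05 s, during which the arm holds its last target. There are 200 camera calls.

## Working session

There is one attempt and no reset: what is moved stays moved. The work goes in short steps, Python scripts to look and compute and a shell command to move; the robot and the scene stay as the last step left them, time stands still between calls to the robot, and variables do not carry over. Pictures are saved under pics/ and viewed, at most 10 in all, crops included, and the job is handed in when it is done.

```bash
mkdir -p pics
cat > h.py <<'E'
import numpy as np, cv2
from cell import monitor, get_image, close_job, ctrl
from scipy.spatial.transform import Rotation as Ro
def grab(n,f):
    d=get_image(n); cv2.imwrite(f'pics/{f}.png',d['img'][:,:,::-1]); np.savez(f'pics/{f}.npz',**d); return d
def ray(d,u,v,z):
    u=np.array([u,v,1.]); D=d['R'].T@np.linalg.solve(d['mtx'],u); C=-d['R'].T@d['t']
    return C+D*(z-C[2])/D[2]
def proj(d,X):
    p=d['mtx']@(d['R']@np.array(X)+d['t']); return p[:2]/p[2]
E
python3 - <<'E'
from h import *
a=grab('scene','s0');b=grab('side','d0')
cv2.imwrite('pics/both.png',cv2.resize(np.vstack([a['img'],b['img']]),(800,1200))[:,:,::-1])
for d in(a,b):print((-d['R'].T@d['t']).round(3),d['R'][2].round(2))
o=monitor.get_obs();print(o['time_s'],o['tool_pos'],o['orientation'],Ro.from_quat(o['orientation']).as_matrix().round(3),o['wrist_force'])
E
```

```text
[-0.125 -0.693  0.532] [ 0.62  0.65 -0.45]
[0.495 1.299 0.62 ] [ 0.03 -0.91 -0.41]
0.1 [0.16184645 0.62921451 0.40387337] [ 1.25511696e-01  9.92091809e-01 -8.10047741e-04 -3.60742075e-05] [[-0.968  0.249 -0.   ]
 [ 0.249  0.968 -0.002]
 [-0.    -0.002 -1.   ]] [ 0.07119516 -0.54834227  0.22580694]
```

View pics/s0.png

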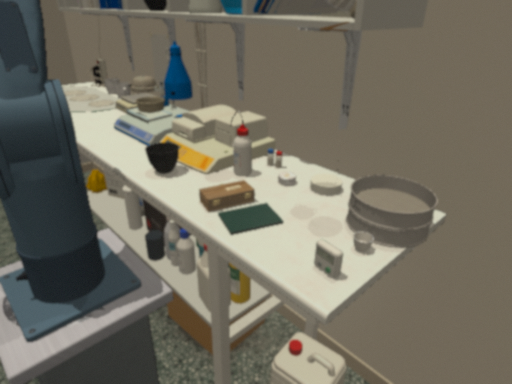

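View pics/d0.png

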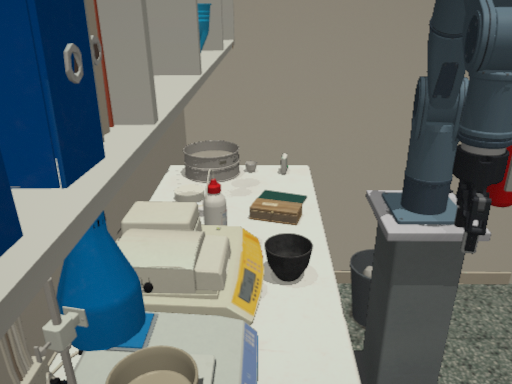

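Scene view: the green book is at about (250,218) and the brown box at (227,196). The bowl is at (162,155), the timer at (328,258), and the crucible and tin are right of the book. In the side view the box is at (276,211) with the book behind it.

Run:
```python
from h import *
a=dict(np.load('pics/s0.npz'));b=dict(np.load('pics/d0.npz'))
def mask(d,roi,lo,hi):
    h=cv2.cvtColor(d['img'],cv2.COLOR_RGB2HSV);m=cv2.inRange(h,lo,hi);r=np.zeros_like(m);x0,y0,x1,y1=roi;r[y0:y1,x0:x1]=m[y0:y1,x0:x1]
    c=max(cv2.findContours(r,0,2)[0],key=cv2.contourArea);return c
for n,d,roi in(('scene',a,(190,170,300,245)),('side',b,(240,185,320,230))):
    for nm,lo,hi in(('book',(70,60,10),(100,255,110)),('box',(0,80,30),(22,255,200))):
        c=mask(d,roi,lo,hi);h=cv2.convexHull(c);p=cv2.approxPolyDP(h,3,True)[:,0]
        print(n,nm,cv2.contourArea(c))
        for u in p: print(u,ray(d,*u,0.009 if nm=='book' else 0.042)[:2].round(3),ray(d,*u,0)[:2].round(3))
for u in [(162,172),(328,272),(364,248)]:print(u,ray(a,*u,0).round(3))
print(cv2.imwrite('pics/c0.png',cv2.resize(a['img'][165:290,180:380,::-1],(800,500),interpolation=2)))
```

```text
scene book 827.5
[279 220] [ 0.503 -0.128] [ 0.514 -0.118]
[232 231] [ 0.372 -0.084] [ 0.381 -0.073]
[221 214] [0.404 0.002] [0.413 0.014]
[265 206] [ 0.528 -0.047] [ 0.539 -0.036]
scene box 1019.0
[252 188] [0.534 0.016] [0.591 0.077]
[249 201] [ 0.473 -0.038] [0.524 0.018]
[209 210] [ 0.36  -0.004] [0.401 0.055]
[201 201] [0.373 0.051] [0.415 0.115]
[202 189] [0.418 0.11 ] [0.464 0.178]
[241 181] [0.541 0.074] [0.598 0.14 ]
side book 259.5
[259 197] [ 0.53  -0.075] [ 0.531 -0.095]
[265 191] [ 0.51  -0.127] [ 0.51  -0.148]
[305 196] [ 0.373 -0.083] [ 0.371 -0.103]
[302 202] [ 0.386 -0.034] [ 0.385 -0.053]
side box 970.0
[251 206] [0.551 0.068] [ 0.556 -0.022]
[258 198] [0.531 0.007] [ 0.534 -0.086]
[301 203] [0.396 0.046] [ 0.389 -0.045]
[296 224] [0.419 0.188] [0.414 0.107]
[250 218] [0.551 0.15 ] [0.555 0.067]
(162, 172) [0.436 0.38  0.   ]
(328, 272) [ 0.436 -0.344  0.   ]
(364, 248) [ 0.576 -0.349  0.   ]
True
```

View pics/c0.png

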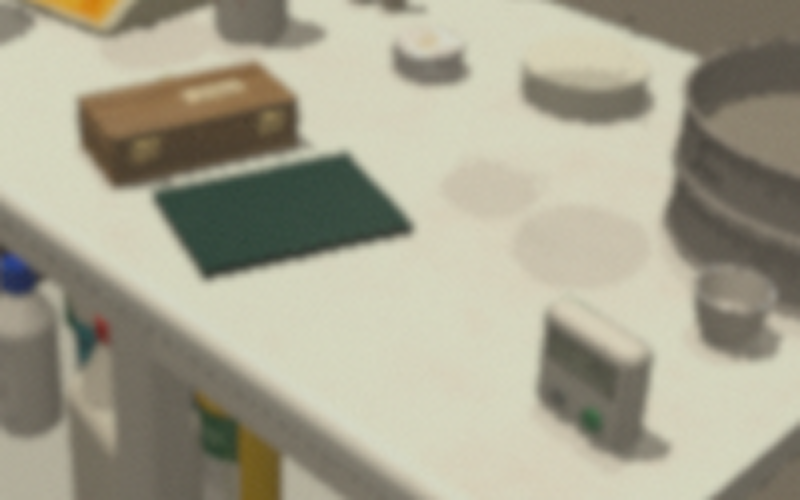

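Crop: the box's hinged long side faces the book. In full-image pixels the book corners are about (219,213), (267,203), (283,222) and (231,234). The box's front bottom edge runs from (208,211) to (254,200).

Run:
```python
from h import *
a=dict(np.load('pics/s0.npz'))
f=lambda x,y:(x*.25+180-.4,y*.25+165-.4)
for nm,pts,z in(('book',[(155,192),(348,153),(412,226),(205,270)],.009),('boxbot',[(113,187),(298,146)],0),('boxtop',[(80,97),(258,63),(298,98),(112,133)],.042)):
    P=np.array([ray(a,*f(*p),z)[:2] for p in pts]);print(nm,P.round(3).tolist(),P.mean(0).round(3))
    e=np.diff(P,axis=0);print(np.degrees(np.arctan2(e[:,1],e[:,0])).round(1),np.linalg.norm(e,axis=1).round(3))
o=monitor.get_obs();R=Ro.from_quat(o['orientation']).as_matrix()
for t in[(.4,.42,.405),(.46,-.1,.405)]:print((R.T@(np.array(t)-o['tool_pos'])*1000).round())
```

```text
book [[0.403, 0.013], [0.545, -0.037], [0.506, -0.138], [0.367, -0.086]] [ 0.455 -0.062]
[ -19.5 -111.   159.3] [0.15  0.109 0.149]
boxbot [[0.394, 0.051], [0.536, 0.007]] [0.465 0.029]
[-17.2] [0.148]
boxtop [[0.413, 0.115], [0.551, 0.071], [0.534, 0.006], [0.397, 0.054]] [0.474 0.062]
[ -17.5 -105.1  160.9] [0.145 0.067 0.144]
[-283. -143.   -1.]
[-470. -632.   -0.]
```

```bash
python3 -m inch '-283 -143 0 0.7 85;-283 -143 0 0.7 85;-283 -143 0 0.7 85;-283 -143 0 0.7 85;-283 -143 0 0.7 85;-283 -143 0 0.7 85;-283 -143 0 0.7 85;-283 -143 0 0.7 85;-283 -143 0 0.7 85;-283 -143 0 0.7 85'
cat >> h.py <<'E'
def to(*t,yaw=None):
    "shift in tool axes (mm) to world TCP point(s); yaw=desired world angle of tool y (deg)"
    o=monitor.get_obs();R=Ro.from_quat(o['orientation']).as_matrix();y=np.degrees(np.arctan2(R[1,1],R[0,1]))
    print('t',round(o['time_s'],2),'tcp',(o['tool_pos']*1000).round(1) if hasattr(o['tool_pos'],'round') else o['tool_pos'],'yaw_y',y.round(1),'F',np.round(o['wrist_force'],1),'w',round(o['width'],2))
    for p in t: print('shift',(R.T@(np.array(p)-o['tool_pos'])*1000).round(1))
    if yaw is not None: print('turn',np.radians((y-yaw+180)%360-180).round(3))
E
python3 -c "
from h import *
to((.42,-.17,.405),yaw=-18)"
```

```text
time_s: 0.93
tool_pos: [0.4016, 0.4191, 0.4045]
orientation: [0.46, 0.888, -0.0, 0.0]
wrist_force: [-0.3, 0.9, -0.8]
width: 0.994
finger_force: 0.0
t 0.93 tcp [401.6 419.1 404.5] yaw_y 35.3 F [-0.3  0.9 -0.8] w 0.99
shift [-4.917e+02 -3.250e+02 -1.000e-01]
turn 0.929
```

```bash
python3 -m inch '-490 -325 0 0.93 50;-490 -325 0 0.93 50;-490 -325 0 0.93 50;-490 -325 0 0.93 50;-490 -325 0 0.93 50;-490 -325 0 0.93 50;-490 -325 0 0.93 50;-490 -325 0 0.93 50;-490 -325 0 0.93 50;-490 -325 0 0.93 50' | tail -4
python3 -c "
from h import *
to((.418,-.167,.405),yaw=-18)"
```

```text
orientation: [0.807, 0.591, 0.0, -0.0]
wrist_force: [1.2, 0.3, -0.5]
width: 0.586
finger_force: 0.0
t 1.77 tcp [413.8   4.  404.8] yaw_y -17.6 F [ 1.2  0.3 -0.5] w 0.59
shift [-161.7   55.7   -0.4]
turn 0.007
```

```bash
python3 -m inch '-162 56 0 0 50;-162 56 0 0 50;-162 56 0 0 50;-162 56 0 0 50;-162 56 180 0 50;-162 56 180 0 50;-162 56 180 0 50;-162 56 180 0 50;-162 56 180 0 50;-162 56 180 0 50' | tail -4
python3 - <<'E'
from h import *
to((.418,-.167,.405),yaw=-18)
w=grab('wrist','w1');s=grab('scene','s1')
cv2.imwrite('pics/c1.png',np.vstack([cv2.resize(w['img'],(400,300)),cv2.resize(s['img'][160:280,180:340],(400,300),interpolation=2)])[:,:,::-1])
E
```

```text
orientation: [0.807, 0.59, -0.002, -0.003]
wrist_force: [-0.3, 0.2, 0.1]
width: 0.586
finger_force: 0.0
t 2.6 tcp [ 417.  -165.4  221.4] yaw_y -17.7 F [-0.3  0.2  0.1] w 0.59
shift [-1.200e+00  1.000e-01 -1.836e+02]
turn 0.005
```

View pics/c1.png

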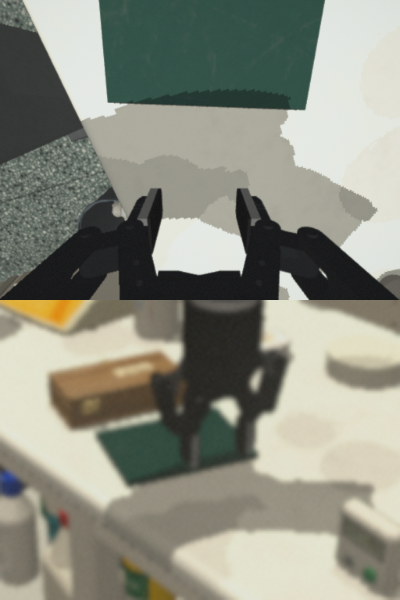

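The wrist view (400x300) shows the book's far edge from (108,102) to (306,109), square to the fingers. The fingertips are clear of it at about (155,190) and (242,190).

Run:
```python
from h import *
w=dict(np.load('pics/w1.npz'))
h=cv2.cvtColor(w['img'],cv2.COLOR_RGB2HSV)
m=cv2.inRange(h,(70,60,20),(100,255,130));c=max(cv2.findContours(m,0,2)[0],key=cv2.contourArea)
p=cv2.approxPolyDP(cv2.convexHull(c),6,True)[:,0]
for u in p: print(u,ray(w,*u,.009)[:2].round(4),ray(w,*u,0)[:2].round(4))
```

```text
[414   0] [ 0.5343 -0.067 ] [ 0.5389 -0.066 ]
[389 139] [ 0.5094 -0.1352] [ 0.5128 -0.1375]
[138 129] [ 0.3676 -0.0837] [ 0.364  -0.0835]
[127   0] [ 0.3903 -0.0207] [ 0.3878 -0.0174]
```

```bash
python3 -m inch '0 0 30 0 50;0 0 30 0 50;0 0 33 0 50;0 0 36 0 50;0 0 36 0 50' | grep -E 'pos|wrist'; python3 -m inch '0 0 2 0 50;0 0 4 0 50;0 0 6 0 50;0 0 6 0 50' | grep -E 'pos|wrist'
```

```text
tool_pos: [0.4186, -0.1673, 0.1897]
wrist_force: [-0.3, -0.2, 0.2]
tool_pos: [0.418, -0.1672, 0.1826]
wrist_force: [-0.2, 0.6, -0.2]
```

```bash
for i in 1; do python3 -m inch '0 0 2 0 50;0 0 4 0 50;0 0 5 0 50;0 0 5 0 50' | grep -E 'pos|wrist'; done;  python3 -m inch '0 0 1 0 50;0 0 2 0 50;0 0 2 0 50' | grep -E 'pos|wrist'; python3 -c "
from h import *
grab('wrist','w2')
s=grab('scene','s2');cv2.imwrite('pics/c2.png',cv2.resize(s['img'][170:270,190:310],(720,600),interpolation=2)[:,:,::-1])"
```

```text
tool_pos: [0.4179, -0.1673, 0.1774]
wrist_force: [-0.8, 0.4, 0.3]
tool_pos: [0.418, -0.1673, 0.1756]
wrist_force: [0.1, 0.2, -0.1]
```

View pics/c2.png

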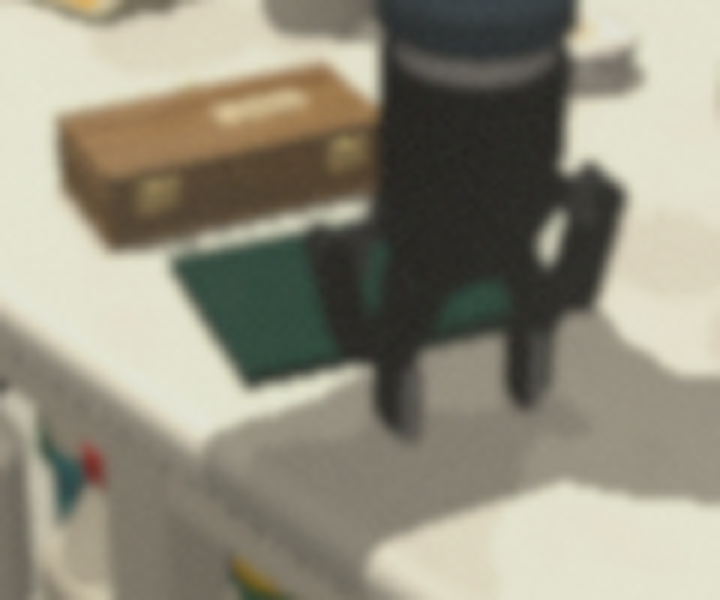

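The tips are just above the bench, about 45 mm short of the book's edge. I'll feel for the bench next.

```bash
for i in 1; do python3 -m inch '0 0 1 0 50;0 0 2 0 50;0 0 2 0 50' | grep -E 'pos|wrist'; done;  python3 -m inch '0 0 1 0 50;0 0 2 0 50;0 0 2 0 50' | grep -E 'pos|wrist'
```

```text
tool_pos: [0.418, -0.1673, 0.1736]
wrist_force: [-1.2, 0.1, 0.8]
tool_pos: [0.418, -0.1673, 0.1715]
wrist_force: [0.2, -0.1, 0.5]
```

```bash
python3 -m inch '0 0 1 0 50;0 0 2 0 50;0 0 2 0 50' | grep -E 'pos|wrist'; python3 -m inch '5 0 0 0 50;10 0 0 0 50;16 0 0 0 50;22 0 0 0 50;28 0 0 0 50;34 0 0 0 50;38 0 0 0 50;42 0 0 0 50;42 0 0 0 50' | grep -E 'pos|wrist'
```

```text
tool_pos: [0.4181, -0.1674, 0.1704]
wrist_force: [-1.8, 1.0, 14.9]
tool_pos: [0.4313, -0.1285, 0.1704]
wrist_force: [-0.3, -3.3, 10.7]
```

```bash
python3 -m inch '0 0 -2.5 0 50;4 0 -2.5 0 50;8 0 -2.5 0 50;12 0 -2.5 0 50;16 0 -2.5 0 50;20 0 -2.5 0 50;24 0 -2.5 0 50;28 0 -2.5 0 50;32 0 -2.5 0 50;32 0 -2.5 0 50' | grep -E 'pos|wrist';  python3 -m inch '1 0 0 0 50;2 0 0 0 50;3 0 0 0 50;3 0 0 0 50' | grep -E 'pos|wrist'; python3 -m inch '1 0 0 0 50;2 0 0 0 50;2 0 0 0 50' | grep -E 'pos|wrist'
```

```text
tool_pos: [0.441, -0.0957, 0.1721]
wrist_force: [-0.3, 0.0, -0.4]
tool_pos: [0.4416, -0.0939, 0.1722]
wrist_force: [-0.9, -0.3, 0.3]
tool_pos: [0.4424, -0.0929, 0.1723]
wrist_force: [0.0, -3.7, -0.1]
```

Run:
```python
from h import *
w=grab('wrist','w3');s=grab('scene','s3')
cv2.imwrite('pics/c3.png',np.hstack([cv2.resize(w['img'],(400,300)),cv2.resize(s['img'][170:260,190:310],(400,300),interpolation=2)])[:,:,::-1])
```

```text
(no output)
```

View pics/c3.png

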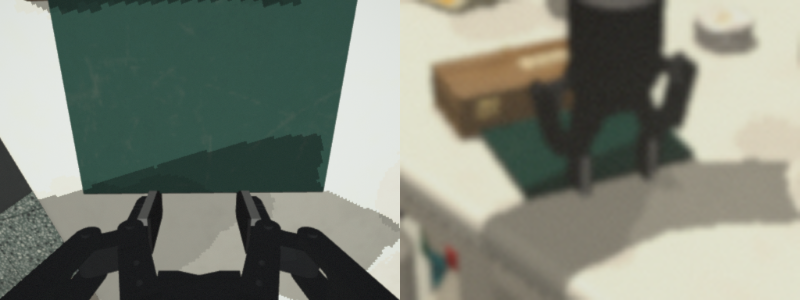

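The fingers now touch the book's far edge (wrist view, about (155,192) and (242,192)), and the book is close to the box. I'll creep until the force rises.

```bash
for i in 1; do python3 -m inch '1 0 0 0 50;2 0 0 0 50;2 0 0 0 50' | grep -E 'pos|wrist';  python3 -m inch '1 0 0 0 50;2 0 0 0 50;2 0 0 0 50' | grep -E 'pos|wrist'; done
```

```text
tool_pos: [0.4433, -0.0923, 0.1725]
wrist_force: [1.3, -9.4, -1.2]
tool_pos: [0.444, -0.0917, 0.1727]
wrist_force: [0.5, -14.4, -0.2]
```

```bash
python3 -m inch '-3 0 0 0 50;-6 0 0 0 50;-6 0 1.4 0 50;-6 0 1.4 0 50' | grep -E 'pos|wrist';  python3 -m inch '2 0 0 0 50;4 0 0 0 50;4 0 0 0 50' | grep -E 'pos|wrist'
```

```text
tool_pos: [0.4414, -0.0933, 0.1705]
wrist_force: [1.2, -1.9, -0.8]
tool_pos: [0.4427, -0.0917, 0.1708]
wrist_force: [-1.6, -7.5, -1.0]
```

```bash
python3 -m inch '0.5 0 -1 0 50;0.5 0 -2 0 50;0.5 0 -3 0 50;0.5 0 -4 0 50;0.5 0 -5 0 50;0.5 0 -6 0 50;0.5 0 -6 0 50' | grep -E 'pos|wrist'
python3 - <<'E'
from h import *
w=grab('wrist','w4');s=grab('scene','s4')
cv2.imwrite('pics/c4.png',np.hstack([cv2.resize(w['img'],(400,300)),cv2.resize(s['img'][170:260,190:310],(400,300),interpolation=2)])[:,:,::-1])
E
```

```text
tool_pos: [0.4427, -0.0916, 0.177]
wrist_force: [-1.9, -9.0, -0.3]
```

View pics/c4.png

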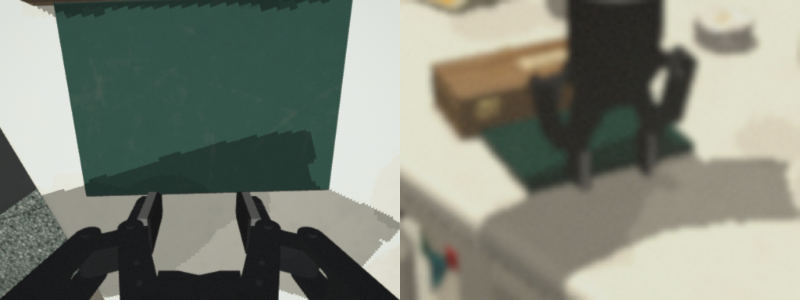

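In the wrist view the far edge, (86,194) to (330,190), keeps its size and place at the fingers while the near edge shrinks. So the far edge is lifting with the fingers, and I'll continue along the arc.

```bash
python3 -m inch '0 0 -2 0 50;0 0 -4 0 50;0 0 -6 0 50;0 0 -8 0 50;0.2 0 -10 0 50;0.4 0 -12 0 50;0.6 0 -14 0 50;0.6 0 -14 0 50' | grep -E 'pos|wrist'
```

```text
tool_pos: [0.443, -0.0905, 0.1911]
wrist_force: [-0.7, -7.8, -0.9]
```

```bash
python3 -m inch '0.2 0 -2 0 50;0.5 0 -4 0 50;0.9 0 -6 0 50;1.2 0 -8 0 50;1.6 0 -10 0 50;2 0 -12 0 50;2.6 0 -14 0 50;3.1 0 -16 0 50;3.6 0 -18 0 50;4.2 0 -20 0 50' | grep -E 'pos|wrist'
```

```text
tool_pos: [0.4444, -0.0858, 0.211]
wrist_force: [-1.0, -5.6, 0.7]
```

```bash
python3 -m inch '1.2 0 -2 0 50;2.1 0 -4 0 50;2.9 0 -6 0 50;3.7 0 -8 0 50;4.6 0 -10 0 50;5.5 0 -12 0 50;6.5 0 -14 0 50;7.5 0 -16 0 50;8.6 0 -18 0 50;9.8 0 -20 0 50' | grep -E 'pos|wrist'
```

```text
tool_pos: [0.4473, -0.076, 0.231]
wrist_force: [-2.0, -4.7, 1.2]
```

Run:
```python
from h import *
w=grab('wrist','w5');s=grab('scene','s5')
cv2.imwrite('pics/c5.png',np.hstack([cv2.resize(w['img'],(400,300)),cv2.resize(s['img'][170:260,190:310],(400,300),interpolation=2)])[:,:,::-1])
```

```text
(no output)
```

View pics/c5.png

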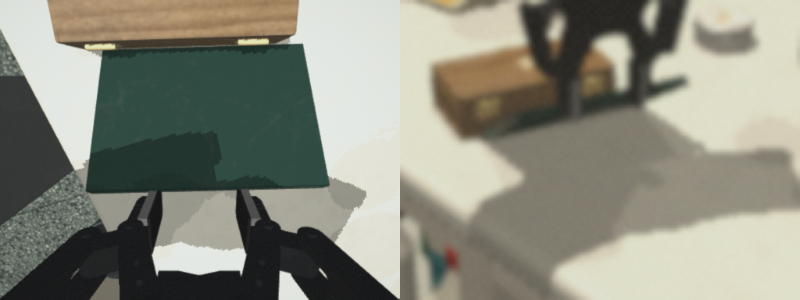

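The book is tipped about 35°. The far edge, (88,190) to (328,186) in the wrist view, is held by both fingers and the near edge is at the wall under the hinges.

```bash
python3 -m inch '1.6 0 -2 0 50;2.9 0 -4 0 50;4.3 0 -6 0 50;5.8 0 -8 0 50;7.3 0 -10 0 50;8.9 0 -12 0 50;10.6 0 -14 0 50;12.4 0 -16 0 50;14.4 0 -18 0 50;16.5 0 -20 0 50' | grep -E 'pos|wrist'; python3 -m inch '2.2 0 -2 0 50;4.5 0 -4 0 50;7 0 -6 0 50;9.7 0 -8 0 50;12.6 0 -10 0 50;15.8 0 -12 0 50;19.3 0 -14 0 50;23.1 0 -16 0 50;27.3 0 -18 0 50;30 0 -19 0 50' | grep -E 'pos|wrist'
```

```text
tool_pos: [0.4526, -0.0595, 0.2509]
wrist_force: [-1.9, -1.9, 1.1]
tool_pos: [0.462, -0.0309, 0.2701]
wrist_force: [-0.4, -0.1, -0.2]
```

```bash
python3 -m inch '4 0 -1 0 50;8 0 -2 0 50;12 0 -2.5 0 50;16 0 -3 0 50;20 0 -3 0 50;24 0 -3 0 50;28 0 -3 0 50;30 0 -3 0 50' | grep -E 'pos|wrist'; python3 -m inch '2 0 0 0 50;4 0 0 0 50;6 0 0 0 50;6 0 0 0 50' | grep -E 'pos|wrist'
python3 - <<'E'
from h import *
w=grab('wrist','w6');s=grab('scene','s6')
cv2.imwrite('pics/c6.png',np.hstack([cv2.resize(w['img'],(400,300)),cv2.resize(s['img'][150:260,180:327],(400,300),interpolation=2)])[:,:,::-1])
E
```

```text
tool_pos: [0.471, -0.0023, 0.2727]
wrist_force: [-0.6, 0.5, -0.2]
tool_pos: [0.4728, 0.0031, 0.2728]
wrist_force: [-0.9, -0.6, 1.0]
```

View pics/c6.png

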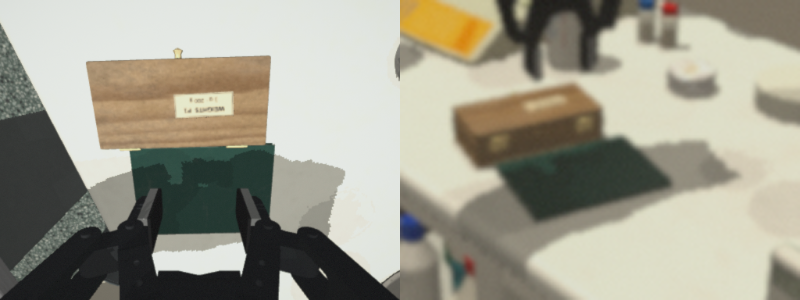

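The book slipped off near the top and lies flat again, still beside the wall. I'll measure it and redo the tip with more pressing force in the upper part.

Run:
```python
from h import *
w=dict(np.load('pics/w6.npz'))
f=lambda x,y:(x*1.28,y*1.28)
for n,P,z in(('book',[(137,235),(272,232),(274,145),(130,150)],.009),('boxtop',[(86,61),(271,56),(268,144),(101,149)],.042)):
    P=np.array([ray(w,*f(*p),z)[:2] for p in P]);print(n,P.round(4).tolist(),'u',(P@[.309,.951]).round(4),'v',(P@[.951,-.309]).round(4))
to((.4245,-.0945,.2728),yaw=-18)
```

```text
book [[0.3715, -0.0692], [0.5257, -0.1145], [0.5506, -0.0092], [0.4055, 0.0317]] u [0.0489 0.0536 0.1614 0.1555] v [0.3747 0.5353 0.5265 0.3759]
boxtop [[0.4145, 0.1185], [0.5562, 0.0769], [0.5381, 0.0061], [0.3941, 0.0476]] u [0.2408 0.245  0.1721 0.167 ] v [0.3576 0.5052 0.5098 0.3601]
t 14.12 tcp [472.7   2.7 272.8] yaw_y -17.8 F [0.3 0.3 0.3] w 0.58
shift [-107.3  -16.1    0. ]
turn 0.003
```

```bash
python3 -m inch '-40 0 0 -0.015 50;-80 0 0 -0.015 50;-124 2 0 -0.015 50;-124 2 0 -0.015 50;-124 2 30 -0.015 50;-124 2 60 -0.015 50;-124 2 85 -0.015 50;-124 2 97 -0.015 50;-124 2 101 -0.015 50;-124 2 101.6 -0.015 50' | grep -E 'pos|wrist'; python3 -m inch '3 0 0 0 50;6 0 0 0 50;9 0 0 0 50;12 0 0 0 50;15 0 0 0 50;18 0 0 0 50;20 0 0 0 50;21 0 0 0 50;21 0 0 0 50' | grep -E 'pos|wrist'
```

```text
tool_pos: [0.436, -0.1162, 0.1708]
wrist_force: [1.0, 1.1, -0.5]
tool_pos: [0.4429, -0.0956, 0.1712]
wrist_force: [0.9, 0.2, -0.3]
```

```bash
python3 -m inch '1 0 0 0 50;2 0 0 0 50;3 0 0 0 50;3 0 0 0 50' | grep -E 'pos|wrist'; python3 -m inch '1 0 0 0 50;2 0 0 0 50;2 0 0 0 50' | grep -E 'pos|wrist'
```

```text
tool_pos: [0.4437, -0.093, 0.1712]
wrist_force: [0.2, -1.6, 1.0]
tool_pos: [0.4445, -0.0923, 0.1713]
wrist_force: [0.4, -6.4, -0.3]
```

```bash
python3 -m inch '0.5 0 0 0 50;1 0 0 0 50;1 0 -1 0 50;1 0 -2 0 50;1 0 -4 0 50;1 0 -6 0 50;1 0 -8 0 50;1 0 -10 0 50;1 0 -10 0 50' | grep -E 'pos|wrist';  python3 -m inch '0 0 -2 0 50;0.2 0 -4 0 50;0.4 0 -6 0 50;0.6 0 -8 0 50;0.9 0 -10 0 50;0.9 0 -10 0 50' | grep -E 'pos|wrist'
```

```text
tool_pos: [0.4448, -0.0918, 0.1816]
wrist_force: [0.3, -7.5, -0.2]
tool_pos: [0.445, -0.0907, 0.1916]
wrist_force: [-0.6, -6.8, 0.2]
```

```bash
python3 -m inch '0.6 0 -2 0 50;1.1 0 -4 0 50;1.6 0 -6 0 50;2.1 0 -8 0 50;2.6 0 -10 0 50;3.0 0 -12 0 50;3.6 0 -14 0 50;4.1 0 -16 0 50;4.7 0 -18 0 50;5.4 0 -20 0 50' | grep -E 'pos|wrist';  python3 -m inch '1.2 0 -2 0 50;2.1 0 -4 0 50;3.1 0 -6 0 50;4 0 -8 0 50;5 0 -10 0 50;6 0 -12 0 50;7 0 -14 0 50;8.1 0 -16 0 50;9.2 0 -18 0 50;10.4 0 -20 0 50' | grep -E 'pos|wrist'
```

```text
tool_pos: [0.4465, -0.0856, 0.2116]
wrist_force: [-1.4, -6.6, 1.7]
tool_pos: [0.4494, -0.0755, 0.2316]
wrist_force: [-0.5, -6.2, 3.3]
```

```bash
python3 -m inch '2 0 -1.5 0 50;4 0 -3 0 50;6 0 -4.5 0 50;8 0 -6 0 50;10 0 -8 0 50;12 0 -9.5 0 50;14 0 -11 0 50;16 0 -13 0 50;16 0 -13 0 50' | grep -E 'pos|wrist'
```

```text
tool_pos: [0.4531, -0.0632, 0.2453]
wrist_force: [-5.8, -17.5, 16.9]
```

```bash
python3 -m inch '0 0 -1 0 50;0 0 -2 0 50;0 0 -3 0 50;0 0 -3 0 50' | grep -E 'pos|wrist'
```

```text
tool_pos: [0.4536, -0.0614, 0.2479]
wrist_force: [-3.5, -10.7, 11.1]
```

```bash
python3 -m inch '0 0 -2 0 50;2 0 -4 0 50;4 0 -5.5 0 50;5.5 0 -6.5 0 50;5.5 0 -6.5 0 50' | grep -E 'pos|wrist'
```

```text
tool_pos: [0.4557, -0.0545, 0.2543]
wrist_force: [-1.6, -7.5, 8.9]
```

```bash
python3 -m inch '2 0 -2 0 50;4 0 -3.5 0 50;6 0 -5 0 50;8 0 -6.3 0 50;10 0 -7.5 0 50;10 0 -7.5 0 50' | grep -E 'pos|wrist'
```

```text
tool_pos: [0.4588, -0.0441, 0.2618]
wrist_force: [-1.3, -4.6, 7.9]
```

```bash
python3 -m inch '2 0 -1 0 50;4 0 -2 0 50;6 0 -3 0 50;8 0 -3.9 0 50;10 0 -4.6 0 50;10 0 -4.6 0 50' | grep -E 'pos|wrist'
```

```text
tool_pos: [0.4617, -0.0346, 0.2665]
wrist_force: [-3.2, -4.6, 10.3]
```

```bash
python3 -m inch '2 0 -1 0 50;4 0 -1.8 0 50;6 0 -2.6 0 50;8 0 -3.3 0 50;10 0 -3.9 0 50;10 0 -3.9 0 50' | grep -E 'pos|wrist'; python3 -c "
from h import *
to()"
```

```text
tool_pos: [0.4647, -0.0246, 0.2704]
wrist_force: [-2.0, -4.5, 11.5]
t 22.2 tcp [464.7 -24.6 270.4] yaw_y -16.9 F [-2.  -4.5 11.5] w 0.59
```

```bash
python3 -m inch '2 0 -0.7 0 50;4 0 -1.2 0 50;6 0 -1.7 0 50;8 0 -2.1 0 50;10 0 -2.4 0 50;12 0 -2.7 0 50;12 0 -2.7 0 50' | grep -E 'pos|wrist'
```

```text
tool_pos: [0.4683, -0.0127, 0.2732]
wrist_force: [-1.4, -1.3, 12.5]
```

```bash
python3 -m inch '2 0 -0.4 0 50;4 0 -0.7 0 50;6 0 -0.9 0 50;8 0 -1 0 50;10 0 -1.1 0 50;12 0 -1.1 0 50;14 0 -1.1 0 50;14 0 -1.1 0 50' | grep -E 'pos|wrist'; python3 -m inch '1 0 0 0 50;2 0 0 0 50;2 0 0 0 50' | grep -E 'pos|wrist'
```

```text
tool_pos: [0.4725, 0.0013, 0.2744]
wrist_force: [-1.8, 0.2, 13.9]
tool_pos: [0.473, 0.0028, 0.2744]
wrist_force: [-1.8, 0.1, 14.7]
```

```bash
python3 -m inch '1 0 0.3 0 50;2 0 0.3 0 50;3 0 0.3 0 50;3 0 0.3 0 50' | grep -E 'pos|wrist'
python3 - <<'E'
from h import *
for n in('wrist','scene'):
    d=grab(n,n[0]+'7')
    h=cv2.cvtColor(d['img'],cv2.COLOR_RGB2HSV)
    m=cv2.inRange(h,(70,60,15),(100,255,140))
    if n=='scene': m[:150]=0;m[260:]=0;m[:,:190]=0;m[:,310:]=0
    for c in sorted(cv2.findContours(m,0,2)[0],key=cv2.contourArea)[-2:]:
        print(n,cv2.contourArea(c),cv2.approxPolyDP(cv2.convexHull(c),3,True)[:,0].tolist())
n=np.array([-.309,-.951]);
d=dict(np.load('pics/s7.npz'))
for u in(.168,.158):
  for v in(.376,.526):
    for z in(0,.106):
      x=np.array([.309,.951])*u+np.array([.951,-.309])*v;print(u,v,z,proj(d,[*x,z]).round(),proj(dict(np.load('pics/w7.npz')),[*x,z]).round())
E
```

```text
tool_pos: [0.4734, 0.0041, 0.2744]
wrist_force: [-5.2, -4.2, 19.8]
wrist 0.0 [[198, 297]]
wrist 14466.5 [[413, 229], [410, 243], [114, 247], [112, 234], [157, 192], [350, 178]]
scene 9.5 [[199, 246], [201, 253]]
0.168 0.376 0 [214. 211.] [169. 174.]
0.168 0.376 0.106 [212. 177.] [112. 227.]
0.168 0.526 0 [260. 201.] [347. 177.]
0.168 0.526 0.106 [261. 169.] [409. 231.]
0.158 0.376 0 [215. 212.] [170. 186.]
0.158 0.376 0.106 [214. 179.] [114. 245.]
0.158 0.526 0 [262. 202.] [346. 188.]
0.158 0.526 0.106 [263. 170.] [405. 249.]
```

The wrist mask puts the book's top edge at (112–114, 234–247) to (410–413, 229–243). That matches an upright book flush with the wall (u = 0.158–0.168, z = 0.106). I'll lift off and check that it stands.

```bash
python3 -m inch '0 0 0 0 50;0 0 -1 0 50;0 0 -2 0 50;0 0 -4 0 50;0 0 -10 0 50;0 0 -30 0 50;0 0 -60 0 50;0 0 -60 0 50' | grep -E 'pos|wrist'
python3 - <<'E'
from h import *
for n in('wrist',):
    d=grab(n,n[0]+'8')
    h=cv2.cvtColor(d['img'],cv2.COLOR_RGB2HSV)
    m=cv2.inRange(h,(70,60,15),(100,255,140))
    for c in sorted(cv2.findContours(m,0,2)[0],key=cv2.contourArea)[-2:]:
        print(n,cv2.contourArea(c),cv2.approxPolyDP(cv2.convexHull(c),3,True)[:,0].tolist())
for u in(.168,.158):
  for v in(.376,.526):
    for z in(0,.106):
      x=np.array([.309,.951])*u+np.array([.951,-.309])*v;print(u,v,z,proj(d,[*x,z]).round())
E
```

```text
tool_pos: [0.475, 0.0048, 0.337]
wrist_force: [0.3, -0.2, -1.1]
wrist 0.0 [[335, 269]]
wrist 6491.5 [[363, 193], [359, 204], [151, 207], [149, 198], [174, 174], [327, 164]]
0.168 0.376 0 [182. 161.]
0.168 0.376 0.106 [148. 192.]
0.168 0.526 0 [326. 163.]
0.168 0.526 0.106 [361. 195.]
0.158 0.376 0 [183. 171.]
0.158 0.376 0.106 [150. 205.]
0.158 0.526 0 [325. 173.]
0.158 0.526 0.106 [359. 208.]
```

Run:
```python
from h import *
d=dict(np.load('pics/w8.npz'))
P=np.array([ray(d,*p,.106) for p in[(363,193),(359,204.5),(150.5,207.5),(149,197)]]);print(P.round(4).tolist())
c=P.mean(0);e=(P[0]+P[1]-P[2]-P[3])[:2];yaw=np.degrees(np.arctan2(e[1],e[0]));print('c',c,'edge',yaw,np.linalg.norm(e)/2)
o=monitor.get_obs();print(np.round(o['joint_positions'],2))
to((c[0],c[1],.337),yaw=yaw+90);to(yaw=yaw-90)
```

```text
[[0.5539, -0.0016, 0.106], [0.5496, -0.0093, 0.106], [0.4063, 0.0324, 0.106], [0.4084, 0.0401, 0.106]]
c [0.47952932 0.01541279 0.106     ] edge -16.10962130014899 0.15032814778024362
[-0.69  0.42  0.73  2.08 -0.4   0.77 -0.01]
t 24.85 tcp [474.5   5.2 335.4] yaw_y -16.9 F [0.1 1.3 0.1] w 0.59
shift [11.2  1.9 -1.6]
turn -1.585
t 24.85 tcp [474.5   5.2 335.4] yaw_y -16.9 F [0.1 1.3 0.1] w 0.59
turn 1.557
```

```bash
python3 -m inch '11 2 0 -0.8 60;11 2 0 -0.8 60;11 2 0 -0.8 60;11 2 0 -0.8 60;11 2 0 -0.8 60;11 2 0 -0.8 60;11 2 0 -0.8 60' | grep -E 'pos|wrist'; python3 -m inch '0 0 0 -0.785 60;0 0 0 -0.785 60;0 0 0 -0.785 60;0 0 0 -0.785 60;0 0 0 -0.785 60;0 0 0 -0.785 60;0 0 0 -0.785 60;0 0 0 -0.785 60' | grep -E 'pos|wrist'; python3 -c "
from h import *
to((.4795,.0154,.335),yaw=73.9);to((.4795,.0154,.250))"
```

```text
tool_pos: [0.4782, 0.0152, 0.3327]
wrist_force: [-0.3, 0.3, -0.2]
tool_pos: [0.4782, 0.015, 0.3327]
wrist_force: [-1.4, 0.0, -0.2]
t 26.1 tcp [478.2  15.  332.7] yaw_y 73.9 F [-1.4  0.  -0.2] w 0.7
shift [-1.1  0.7 -2.3]
turn 0.001
t 26.1 tcp [478.2  15.  332.7] yaw_y 73.9 F [-1.4  0.  -0.2] w 0.7
shift [-1.3  0.7 82.7]
```

Aligned. I'll descend and grip the top edge lightly.

```bash
python3 -m inch '-1 1 25 0 60;-1 1 50 0 60;-1 1 70 0 60;-1 1 82 0 60;-1 1 82 0 60' 25| grep -E 'pos|wrist'; python3 -m inch '0 0 0 0 30;0 0 0 0 30;0 0 0 0 20;0 0 0 0 14;0 0 0 0 8;0 0 0 0 4;0 0 0 0 2;0 0 0 0 2' 25| grep -E 'pos|wrist|width|finger'
```

```text
tool_pos: [0.4784, 0.0157, 0.2486]
wrist_force: [-1.1, -0.1, 0.4]
tool_pos: [0.48, 0.0146, 0.2519]
wrist_force: [-0.6, -2.8, 6.4]
width: 0.092
finger_force: 24.5
```

```bash
python3 -m inch '0 0 -5 0 2;0 0 -12 0 2;0 0 -20 0 2;0 -10 -25 0 2;0 -25 -25 0 2;0 -45 -25 0 2;0 -65 -25 0 2;0 -85 -25 0 2;0 -105 -25 0 2;0 -105 -25 0 2' | grep -E 'pos|wrist|width'; python3 -m inch '0 -15 0 0 2;0 -30 0 0 2;0 -40 0 0 2;0 -45 0 0 2;0 -45 0 0 2;0 -45 8 0 2;0 -45 16 0 2;0 -45 20 0 2;0 -45 22 0 2;0 -45 22 0 2' | grep -E 'pos|wrist|width'
python3 - <<'E'
from h import *
to()
s=grab('scene','s9');w=grab('wrist','w9')
cv2.imwrite('pics/c9.png',np.hstack([cv2.resize(w['img'],(400,300)),cv2.resize(s['img'][150:260,180:327],(400,300),interpolation=2)])[:,:,::-1])
E
```

```text
tool_pos: [0.4493, -0.0895, 0.277]
wrist_force: [-0.2, -0.6, -1.4]
width: 0.098
tool_pos: [0.438, -0.1282, 0.2534]
wrist_force: [-0.0, 0.2, -1.3]
width: 0.096
t 28.85 tcp [ 438.  -128.2  253.4] yaw_y 73.9 F [-0.   0.2 -1.3] w 0.1
```

View pics/c9.png

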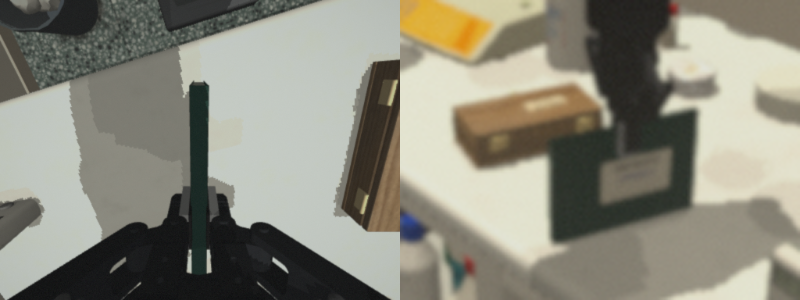

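The book is held upright, clear of the box, with its pale-label cover facing away from the box. I'll set it down on its edge.

```bash
python3 -m inch '0 0 1 0 2;0 0 1.5 0 2;0 0 1.5 0 2' | grep -E 'pos|wrist|width'; python3 -m inch '0 0 0.6 0 2;0 0 1 0 2;0 0 1 0 2' | grep -E 'pos|wrist|width'
```

```text
tool_pos: [0.4382, -0.1287, 0.2528]
wrist_force: [-0.1, -0.0, -2.0]
width: 0.094
tool_pos: [0.4382, -0.1288, 0.252]
wrist_force: [-0.7, 0.4, 2.6]
width: 0.095
```

```bash
python3 -m inch '0 0 0 0 15;0 0 0 0 25;0 0 0 0 40;0 0 0 0 40;0 0 0 0 40' | grep -E 'pos|wrist|width'; python3 -m inch '0 4 0 0 40;0 8 0 0 40;0 12 0 0 40;0 15 0 0 40;0 18 0 0 40;0 21 0 0 40;0 24 0 0 40;0 27 0 0 40;0 27 0 0 40;0 27 0 0 40' | grep -E 'pos|wrist|width|finger'
python3 - <<'E'
from h import *
d=grab('wrist','w10');h=cv2.cvtColor(d['img'],cv2.COLOR_RGB2HSV)
m=cv2.inRange(h,(70,60,15),(100,255,140))
c=max(cv2.findContours(m,0,2)[0],key=cv2.contourArea);p=cv2.approxPolyDP(cv2.convexHull(c),3,True)[:,0]
print(cv2.contourArea(c),p.tolist())
for u in(.0085,.0175):
  for v in(.376,.526):
    for z in(0,.106):
      x=np.array([.309,.951])*u+np.array([.951,-.309])*v;print(u,v,z,proj(d,[*x,z]).round())
E
```

```text
tool_pos: [0.4382, -0.1287, 0.2517]
wrist_force: [1.4, -1.1, -0.1]
width: 0.463
tool_pos: [0.4457, -0.1025, 0.2517]
wrist_force: [-1.2, 0.4, 0.1]
width: 0.466
finger_force: 0.2
18977.0 [[211, 105], [306, 110], [293, 346], [253, 351], [219, 287]]
0.0085 0.376 0 [212.  97.]
0.0085 0.376 0.106 [172.  98.]
0.0085 0.526 0 [214. 280.]
0.0085 0.526 0.106 [188. 398.]
0.0175 0.376 0 [224.  97.]
0.0175 0.376 0.106 [197.  98.]
0.0175 0.526 0 [224. 280.]
0.0175 0.526 0.106 [205. 399.]
```

The mask shows the top of the book now leaning toward the box (columns about 293–306), resting on the far finger. I'll let it down by moving outward and down while opening.

```bash
python3 -m inch '0 1 2 0 50;0 3 6 0 58;0 6 10 0 66;0 9 15 0 74;0 13 20 0 80;0 17 26 0 84;0 21 32 0 84;0 25 38 0 84;0 29 43 0 84;0 32 46 0 84' | grep -E 'pos|wrist|width|finger'
python3 - <<'E'
from h import *
d=grab('wrist','w11');h=cv2.cvtColor(d['img'],cv2.COLOR_RGB2HSV)
m=cv2.inRange(h,(70,60,15),(100,255,140))
c=max(cv2.findContours(m,0,2)[0],key=cv2.contourArea);p=cv2.approxPolyDP(cv2.convexHull(c),3,True)[:,0]
print(cv2.contourArea(c),p.tolist())
for u,z in((.0175,0),(.115,.043),(.12,.009)):
  for v in(.376,.526):
      x=np.array([.309,.951])*u+np.array([.951,-.309])*v;print(u,v,z,proj(d,[*x,z]).round())
E
```

```text
tool_pos: [0.4545, -0.0715, 0.2049]
wrist_force: [0.2, 0.3, 0.3]
width: 0.987
finger_force: 0.0
39904.5 [[347, 107], [326, 334], [172, 334], [147, 108]]
0.0175 0.376 0 [159.  98.]
0.0175 0.526 0 [173. 319.]
0.115 0.376 0.043 [359. 107.]
0.115 0.526 0.043 [322. 376.]
0.12 0.376 0.009 [347. 105.]
0.12 0.526 0.009 [319. 332.]
```

```bash
python3 -m inch '0 0 -10 0 85;0 0 -30 0 85;0 0 -60 0 85;0 0 -100 0 85;0 0 -130 0 85;0 0 -130 0 85;0 0 -130 0 85' | grep -E 'pos|wrist|width|finger'
python3 - <<'E'
from h import *
d=grab('wrist','w12');h=cv2.cvtColor(d['img'],cv2.COLOR_RGB2HSV)
m=cv2.inRange(h,(70,60,15),(100,255,140))
c=max(cv2.findContours(m,0,2)[0],key=cv2.contourArea);p=cv2.approxPolyDP(cv2.convexHull(c),3,True)[:,0]
fill=np.zeros_like(m);cv2.fillPoly(fill,[cv2.convexHull(c)],255)
print('non-green inside hull',(m[fill>0]==0).mean(), 'bright',(h[...,2][fill>0]>130).mean())
P=np.array([ray(d,*q,.009)[:2] for q in p]);print(p.tolist(),P.round(3).tolist(),'edges',np.linalg.norm(P-np.roll(P,1,0),axis=1).round(4))
a=dict(np.load('pics/s0.npz'));b=grab('scene','s12')
df=cv2.absdiff(a['img'],b['img']).max(2)
for n,(x0,y0,x1,y1) in dict(bowl=(145,140,180,178),timer=(312,238,346,280),cruc=(352,228,378,254),tin=(275,168,300,190)).items():print(n,(df[y0:y1,x0:x1]>40).mean().round(3))
to()
E
```

```text
tool_pos: [0.455, -0.0724, 0.3382]
wrist_force: [-0.8, 0.3, -0.5]
width: 0.999
finger_force: 0.0
non-green inside hull 0.22953472690492246 bright 0.1964261631827377
[[306, 100], [298, 241], [204, 241], [195, 100]] [[0.396, -0.003], [0.54, -0.045], [0.511, -0.145], [0.367, -0.104]] edges [0.1057 0.1496 0.1046 0.1495]
bowl 0.0
timer 0.0
cruc 0.0
tin 0.0
t 32.32 tcp [454.  -72.1 335.8] yaw_y 73.8 F [0.4 0.9 0.3] w 0.99
```

The book measures 106 x 150 mm flat on the bench. The pale label is visible (about 20% bright area inside the outline), nothing else has moved, and the hand is clear. Handing in.

```bash
python3 -c "
from cell import close_job
print(close_job())"
```

```text
the job is handed in; nothing more can be done
None
```

The log book was tipped up against the box's hinged side on the second try (on the first it slipped off the fingers and fell back flat), then carried clear and laid flat, cover up; I handed in at about 32 s with the other things unmoved in the scene view and wrist-force readings up to about 21 N (book-to-box force not read directly), and hand-in returned no verdict.

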